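# Refit the slide of a dust-extraction blast gate

### The arm

A 7-joint arm with a two-finger parallel gripper is mounted at the origin on the work surface. World frame = base frame: x ahead of the robot, y to its left, z up, the work surface at z = 0. Lengths are in m, angles in rad, forces in N, time in s.
With the tool pointing down it reaches from about 0.4 to 0.85 m from the base axis. Payload 10.4 kg.
Tool frame: the origin (TCP) lies at the very end of the fingers, on their centre line; the grasp point (between the pads) lies 19 mm behind it; z points along the fingers, y is the line along which they close (so a half turn about z gives the same grasp; the last joint's range is limited). The gripper opens to 87 mm and grips with 3 to 60 N. Pads are 19 mm wide; open, the fingers measure 117 mm over their backs; the gripper's body (75 mm by 190 mm) begins 51 mm behind the grasp point.
Start: joints at [-1.167, 0.332, -0.065, 1.46, 0.022, 1.35, -0.088], TCP at [0.259, 0.569, 0.223] pointing down, gripper open.
Joint ranges: [-2.6, 2.6], [-0.5, 2.12], [-1.47, 1.34], [0.16, 2.42], [-1.27, 4.41], [0.06, 2.06], [-2.6, 2.6]. Speed limits (rad/s): [2.22, 2.22, 2.79, 2.79, 3.14, 3.14, 3.14].

### API

Orientations are given as a unit quaternion [x, y, z, w].
In Python, from bench import * gives the robot as it stands.
- The arm moves only by the tool step_arm, never from a script. Its arguments are lists of equal length, an entry for each row: "delta_pos": the shift along the world's x, y, z in units of 25 mm (1.0 is 25 mm), a list of three; "turn": the turn about the world's z in units of 0.12 rad (1.0 is 0.12 rad). In form: {"delta_pos": [[tx, ty, tz], ...], "turn": [turn, ...]}. A call has 1 to 12 rows; each row shifts and turns the commanded pose from where the row before left it; what a row does not reach is not made up. A row lasts 1/10 s, in which the tool goes at most 50 mm and 8.59 degrees, less where a joint would pass 70% of its speed; a pose out of reach is approached as far as the arm can. A call with a number of a shift or a turn outside -1 to 1 is refused whole. A call with a gripper value outside its range is refused whole. "grip" is the closure, from 0 (fully open) to 1 (shut), set as the call begins (left out, the last holds). The fingers move at their own pace and stop on an object; "newtons" is the grip in N (left out, the last holds). Time passes only in rows, so rows that do not move let the fingers close. It gives the time, the measured TCP pose, the force, the opening and the grip force at its end, in the units of the state.
- read_state(): the state, without advancing time (a new reading comes with each control period).
- camera(name): name is "scene" or "top" or "wrist"; returns a dict with "image" (420x560x3 uint8, red, green, blue), "z_map" (420x560 float32, m along the optical axis (not along the pixel's ray), 0 where there is no reading), "mtx" (3x3 intrinsics, pixels), "view" (4x4, takes a point from world to camera coordinates). Camera axes: x right, y up, looking along -z (the intrinsics and any distortion apply to the point x, -y, -z); pixel columns grow to the right and rows downward; lengths in m; the calibration is good to about 2 mm. A picture is of the moment at which its call begins.
- close_job(): hands the job in; it is judged then, once.
The state is a dict: "time": time; "joint_positions": joint angles; "joint_vel": joint speeds; "joint_torque": joint torques, N m; "ee_pos": TCP position; "eef_rot": TCP orientation; "ft_force": force on the tool from outside, world axes, zero at the start; "torque": the same for the moment, N m; "width": finger opening in m; "grip_force": force on a finger pad.
Only numpy, scipy, OpenCV 4.12 (cv2) and the standard library are available. Lean on these libraries where they do the work, as an engineer would, in place of code of your own. Each camera call takes 0.05 s, during which the arm holds its last target. There are 200 camera calls.

### The job

The slide of the dust port's blast gate has been taken out for cleaning and lies on the bench. Pick it up, feed it through the gate's slot and push it fully home against its stop so that the port is shut, then let go. Work by feel: the gate stands on a soft rubber cuff, so never force the slide or shove the gate more than 15 mm off its place, and leave the other things on the bench alone.

Things in the scene. Friction and masses are not known exactly. Their poses are not given: they have to be found in the camera images.
- slide: loose aluminium slide of the gate: a flat plate 129 mm long (its x), 72 mm wide (y), 5 mm thick, lying on the bench; nose at the +x end, its last 9 mm bevelled on top down to 2 mm; at the other end an upright finger grip, 10 mm thick (x), 44 mm wide (y), its top 39 mm above the underside, its outer face level with the plate's end. Origin: centre of the underside, z up. Mass about 0.18 kg
- slide_nose (a point): middle of the slide's nose edge, at underside height: 64.5 mm along +x from the slide's origin
- slide_grip (a point): middle of the top of the finger grip, 59.5 mm along -x from the slide's origin and 39 mm above the underside; the grip's two broad faces look along +x and -x
- port: fixed dust port: steel flange 116 mm across on the bench with an upright ribbed rubber cuff that carries the blast gate. Origin: on the bench, on the bore axis as it stands at rest. Its x axis is the direction in which the slide is pushed in. The cuff lets the gate (and all gate_ points) give 1 mm per 1.2 N along the slot and sideways, without turning, and springs back
- gate_mouth (a point): centre of the gate's slot mouth at the height of the slot's floor, 70 mm above the bench, 47 mm along -x from the bore axis; x points into the slot, z up. The slot is 75 mm wide and 7 mm high (the slide is 72 x 5), its floor level; the mouth is flared over its first 10 mm, to 84 mm wide and 15 mm high at the mouth
- gate_stop (a point): the closed end of the slot: middle of its floor, 85 mm along +x from gate_mouth. The slide's nose stops dead here; the inner face of its finger grip is then still 34 mm outside the mouth, so fingers on the grip have room to open only a little there
- spray_can: bystander: spray can 65 mm across, 190 mm tall; origin under its centre
- wrench: bystander: wrench 170 mm long lying on the bench; origin under its middle, along x
- tin: bystander: tin 84 mm across, 85 mm tall; origin under its centre
- offcut: bystander: wood offcut 200 x 70 x 18 mm, lying flat; origin under its centre
- gate_seal (a point): lowest point of a sprung rubber seal bar across the slot, 11.5 mm behind the mouth and 4 mm above the slot's floor. The plate must lift it and it then drags on the plate: 5 to 13 N of push are needed to enter and to slide, differing from start to start, the most as the nose passes under it; it keeps the slide in place once let go
- gate_top (a point): centre of the top rim of the gate's round spigot, 103 mm above the bench, 33 mm above the slot's floor, on the bore axis; the bore is 63 mm. The aluminium gate below it is 92 mm square and 23 mm thick (its top face 85 mm above the bench); a small black-headed lock screw on its -y side is slack and not needed
Not all that is in view belongs to the job. Leave any pink, purple or turquoise look-alike of the slide alone.

How it is judged:
On the way, in this order (a step that is already met when the one before it is completed fails the run):
1. the slide is lifted clear of the bench (height (world z) of slide above 0.04 m), for 0.2 s.
2. its nose has passed at least 20 mm into the slot (x of slide_nose in the frame of gate_mouth above 0.02 m and y of slide_nose in the frame of gate_mouth between -0.004 and 0.004 m and z of slide_nose in the frame of gate_mouth between -0.003 and 0.006 m), for 0.1 s.
At the end, for the whole second after the job is handed in: The slide lies in the slot with its nose within 2.5 mm of the stop (at least 82.5 mm past the mouth), centred within 4 mm, level with the slot (nose 3 mm below to 6 mm above its floor) and straight within 0.07 rad; it is at rest and let go (x of slide_nose in the frame of gate_mouth above 0.0825 m and y of slide_nose in the frame of gate_mouth between -0.004 and 0.004 m and z of slide_nose in the frame of gate_mouth between -0.003 and 0.006 m and angle between the x axis of slide and the x axis of gate_mouth, either way round below 0.07 rad and linear speed of slide below 0.02 m/s); the robot touches nothing.
It fails at once if the gate is shoved more than 16 mm off its place (distance of gate_top from where it was at the start of the episode above 0.016 m).
It fails at once if slide and gate press on each other with more than 50 N, all contacts added (contact force between slide and port above 50 N).
It fails at once if a bystander is moved more than 20 mm (distance of any of spray_can, wrench, tin, offcut from where it was at the start of the episode above 0.02 m).
It also fails if it takes over 51 s, if anything falls off the work surface, if the arm or the gripper's body presses on something with over 40 N, if the wrist force passes 120 N, or if a joint passes its speed limit or range.

## Working session

There is one attempt and no reset: what is moved stays moved. The work goes in short steps, Python scripts to look and compute and a tool call to move; the robot and the scene stay as the last step left them, time stands still between calls to the robot, and variables do not carry over. Pictures are saved under pics/ and viewed, at most 10 in all, crops included, and the job is handed in when it is done.

Besides the shell and the picture viewer there is one more tool, called after "Emit:" in YAML: its name, and indented under it one key for each argument. step_arm: Moves the arm, as the interface text tells. Shifts and turns lie within -1 to 1; 1 stands for 25 mm of shift or 0.12 rad of turn. Its arguments: {"type":"object","properties":{"delta_pos":{"type":"array"},"turn":{"type":"array"},"grip":{"type":"number"},"newtons":{"type":"number"}},"required":["delta_pos","turn"]}

```bash
mkdir -p pics; cat > h.py <<'E'
from bench import *
import numpy as np, cv2
def snap(n,f):
    c=camera(n); cv2.imwrite('pics/'+f+'.png',cv2.cvtColor(c['image'],cv2.COLOR_RGB2BGR)); np.savez(f+'.npz',**c); return c
def load(f): return dict(np.load(f+'.npz'))
def px2w(c,u,v,z=None):
    """world point of pixel by depth, or on the plane world z"""
    K=c['mtx'];T=np.linalg.inv(c['view'])
    r=np.linalg.solve(K,[u,v,1.]);d=T[:3,:3]@(r*[1,-1,-1]);o=T[:3,3]
    s=c['z_map'][int(round(v)),int(round(u))] if z is None else (z-o[2])/d[2]
    return o+s*d
def w2px(c,p):
    q=c['view']@np.append(p,1); q=c['mtx']@(q[:3]*[1,-1,-1]); return q[:2]/q[2]
E
python3 - <<'E'
from h import *
a=snap('top','top0');b=snap('scene','scene0')
cv2.imwrite('pics/both0.png',cv2.resize(cv2.cvtColor(np.vstack([a['image'],b['image']]),cv2.COLOR_RGB2BGR),(400,600)))
print(a['mtx'],a['view'],read_state())
E
```

```text
[[517.98704494   0.         285.22814768]
 [  0.         517.98704494 208.67742416]
 [  0.           0.           1.        ]] [[-0.0047481  -0.99980187 -0.01933071  0.00303627]
 [ 0.99824385 -0.00588039  0.05894612 -0.56976004]
 [-0.05904812 -0.01901688  0.99807398 -1.39975932]
 [ 0.          0.          0.          1.        ]] {'time': 0.1, 'joint_positions': array([-1.1666171 ,  0.33279462, -0.06470721,  1.46082124,  0.02158477,
        1.34992179, -0.08848694]), 'joint_vel': array([-0.0015787 , -0.00196603,  0.00081138, -0.00376569, -0.00022594,
       -0.00229495,  0.00029045]), 'joint_torque': array([ 1.53977166e-03, -6.24545717e+01,  2.49230635e-02, -3.90714312e+01,
       -6.14569592e-02,  3.67059745e-02,  3.92703350e-05]), 'ee_pos': array([0.25856722, 0.568634  , 0.22185953]), 'eef_rot': array([ 2.11756701e-01,  9.77322213e-01, -6.14834561e-04, -1.13136928e-04]), 'ft_force': array([-0.62664153,  0.36550716, -0.72903603]), 'torque': array([ 0.00056983,  0.03144283, -0.0011132 ]), 'grip_force': 0.0, 'width': 0.08687462382341084}
```

View pics/top0.png

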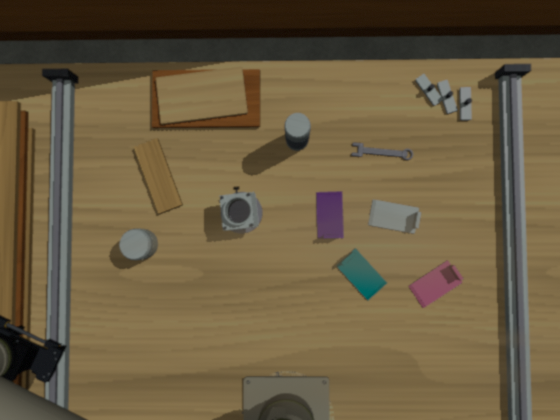

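View pics/scene0.png

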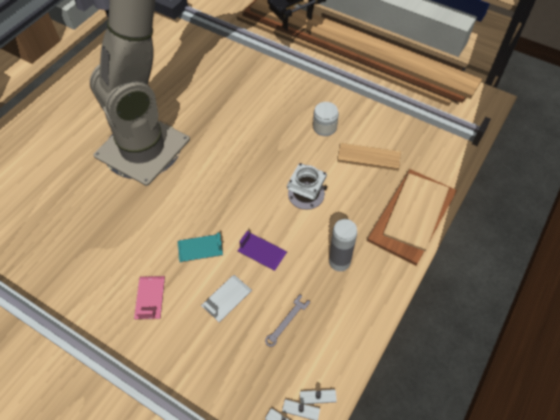

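Top view: the candidates are silver (394,216), purple (330,215), teal (361,274) and pink (436,284). I choose the silver aluminium plate, whose grip is at its right end. The gate is at (238,210) and its lock screw at (236,188), so it is pushed in along about world +y.

```bash
python3 - <<'E'
from h import *
a=load('top0');im=cv2.cvtColor(a['image'],cv2.COLOR_RGB2BGR)
A=cv2.resize(im[185:245,360:430],(700,600),interpolation=3)[:, :]
B=cv2.resize(im[180:240,205:275],(700,600),interpolation=3)
A=cv2.resize(A,(400,343));B=cv2.resize(B,(400,343))
cv2.imwrite('pics/crop0.png',np.hstack([A,B]))
for n,u,v in [('sl',390,215),('grip',411,222),('gate',238,210),('wr',380,152),('can',297,123),('tin',135,243),('off',157,175)]: print(n,px2w(a,u,v).round(3))
E
```

```text
sl [ 0.551 -0.287  0.009]
grip [ 0.532 -0.344  0.005]
gate [0.567 0.13  0.015]
wr [ 0.726 -0.262  0.007]
can [ 0.767 -0.033  0.191]
tin [0.478 0.391 0.084]
off [0.665 0.353 0.017]
```

View pics/crop0.png

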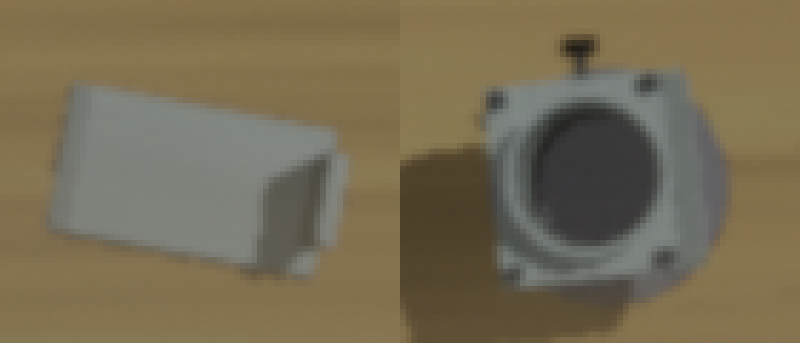

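The crop confirms it: silver plate, bevelled nose at left, grip at right (its top near crop (335,200)). Next I compute poses and the first move.

```bash
python3 - <<'E'
from h import *
a=load('top0')
f=lambda x,y,u0,v0,z:px2w(a,u0+x*70/400-.4,v0+y*60/343-.4,z)
g=f(335,200,360,185,.039);n1=f(75,85,360,185,.004);n2=f(52,232,360,185,.002);r=f(335,130,360,185,.005)
print(g,n1,n2,(n1+n2)/2)
d=(n1+n2)/2-g;print('yaw',np.degrees(np.arctan2(d[1],d[0])),np.linalg.norm(d[:2]), np.degrees(np.arctan2(*(n1-r)[1::-1])))
q=lambda x,y:f(x-400,y,205,180,.085)
A,B,C,D=q(490,95),q(685,72),q(695,265),q(515,288)
print((A+B+C+D)/4,A,B,C,D,np.degrees([np.arctan2(*(A-B)[1::-1]),np.arctan2(*(D-C)[1::-1])]))
print(q(600,172))
E
```

```text
[ 0.53712782 -0.35614688  0.039     ] [ 0.59450828 -0.24083656  0.004     ] [ 0.52382853 -0.22906223  0.002     ] [ 0.55916841 -0.23494939  0.003     ]
yaw 79.69300937612216 0.12318529631421017 79.7104086206656
[0.56024022 0.11943416 0.085     ] [0.59934723 0.16810857 0.085     ] [0.60931734 0.07880838 0.085     ] [0.52116716 0.07436083 0.085     ] [0.51112915 0.15645885 0.085     ] [96.3705249  96.97087353]
[0.56379855 0.1176974  0.085     ]
```

Emit:
step_arm:
  delta_pos:
    - [0.93,-0.6,0]
    - [0.93,-0.6,0]
    - [0.93,-0.6,0]
    - [0.93,-0.6,0]
    - [0.93,-0.6,0]
    - [0.93,-0.6,0]
    - [0.93,-0.6,0]
    - [0.93,-0.6,0]
    - [0.93,-0.6,0]
    - [0.93,-0.6,0]
    - [0.93,-0.6,0]
    - [0.93,-0.6,0]
  turn: [0.17,0.17,0.17,0.17,0.17,0.17,0.17,0.17,0.17,0.17,0.17,0.17]
  grip: 0
  newtons: 50

```text
time: 1.3
ee_pos: [0.5384, 0.3881, 0.2221]
eef_rot: [0.09, 0.996, -0.0, -0.0]
ft_force: [0.9, 0.8, -0.4]
width: 0.0873
grip_force: 0.0
```

Emit:
step_arm:
  delta_pos:
    - [0,-0.97,0]
    - [0,-0.97,0]
    - [0,-0.97,0]
    - [0,-0.97,0]
    - [0,-0.97,0]
    - [0,-0.97,0]
    - [0,-0.97,0]
    - [0,-0.97,0]
    - [0,-0.97,0]
    - [0,-0.97,0]
    - [0,-0.97,0]
    - [0,-0.97,0]
  turn: [0,0,0,0,0,0,0,0,0,0,0,0]

```text
time: 2.5
ee_pos: [0.5374, 0.0969, 0.2222]
eef_rot: [0.091, 0.996, -0.0, -0.0]
ft_force: [0.3, 0.0, -0.8]
width: 0.0875
grip_force: 0.0
```

```bash
python3 - <<'E'
from h import *
a=snap('wrist','w1');s=read_state();print(s['time'],s['ee_pos'],s['eef_rot'],s['joint_positions']);print(a['view'],a['mtx'][0,0])
print(w2px(a,[.56,.12,.103]))
E
```

```text
2.55 [0.53776966 0.09195656 0.22242948] [ 9.33168128e-02  9.95635975e-01 -9.85928448e-04 -7.17637272e-05] [-0.43800326  0.15369639  0.20495684  1.68454257 -0.03039161  1.30741083
  1.15643229]
[[ 1.80531819e-01  9.83569139e-01 -1.06310994e-04 -1.92056280e-01]
 [-9.44065900e-01  1.73250765e-01 -2.80577529e-01  5.24928588e-01]
 [-2.75948980e-01  5.07535362e-02  9.59831360e-01 -2.47854713e-01]
 [ 0.00000000e+00  0.00000000e+00  0.00000000e+00  1.00000000e+00]] 325.8826892464922
[305.75462605 219.86808783]
```

View pics/w1.png

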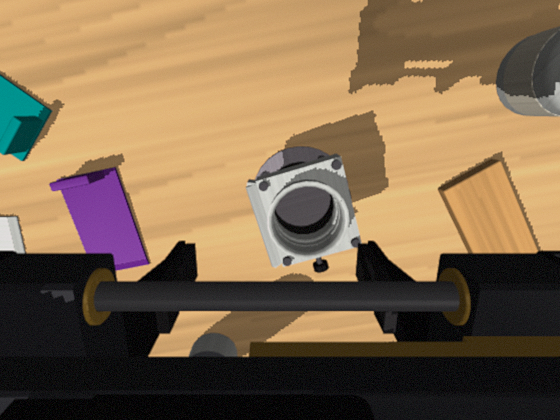

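The wrist view shows the gate at (305,215), with its lock screw at (320,265) on the near side, the spigot rim at about (306,215), and the mouth side on the left. I measure it from the depth map.

```bash
cat >> h.py <<'E'
def cloud(c):
    v,u=np.mgrid[:420,:560];K=c['mtx'];z=c['z_map'].astype(float)
    P=np.stack([(u-K[0,2])/K[0,0]*z,-(v-K[1,2])/K[1,1]*z,-z],-1);T=np.linalg.inv(c['view'])
    W=P@T[:3,:3].T+T[:3,3]; W[z<=0]=np.nan; return W
E
python3 - <<'E'
from h import *
for n in ['w1','top0']:
    c=load(n);W=cloud(c).reshape(-1,3);W=W[np.hypot(W[:,0]-.56,W[:,1]-.12)<.075]
    print(n,np.histogram(W[:,2],bins=np.arange(0,.12,.005)))
    rim=W[(W[:,2]>.096)&(W[:,2]<.112)]
    if len(rim)>5:
        (cc,r)=cv2.minEnclosingCircle(rim[:,:2].astype(np.float32));print('rim',cc,r,len(rim),rim[:,2].max())
    top=W[(W[:,2]>.077)&(W[:,2]<.092)]
    print('top',cv2.minAreaRect(top[:,:2].astype(np.float32)),np.median(top[:,2]))
E
```

```text
w1 (array([2387,  889,   16, 1601,  210,   39,  185,   20,  144,   33,   51,
        119,  125,  278,  256,  260, 1388, 2731,  286,  241, 1351,    8,
          0]), array([0.   , 0.005, 0.01 , 0.015, 0.02 , 0.025, 0.03 , 0.035, 0.04 ,
       0.045, 0.05 , 0.055, 0.06 , 0.065, 0.07 , 0.075, 0.08 , 0.085,
       0.09 , 0.095, 0.1  , 0.105, 0.11 , 0.115]))
rim (0.5613048076629639, 0.12173125892877579) 0.03783208876848221 1556 0.10573455342264226
top ((0.5706081986427307, 0.12136802077293396), (0.11190558224916458, 0.09336627274751663), 6.028261184692383) 0.08544683853582563
top0 (array([347, 106, 102, 239,  49,   9,   3,   3,   1,   0,   3,   9,  13,
        21,  15,  87, 360, 181,  25,  74,  99,   9,   0]), array([0.   , 0.005, 0.01 , 0.015, 0.02 , 0.025, 0.03 , 0.035, 0.04 ,
       0.045, 0.05 , 0.055, 0.06 , 0.065, 0.07 , 0.075, 0.08 , 0.085,
       0.09 , 0.095, 0.1  , 0.105, 0.11 , 0.115]))
rim (0.5621223449707031, 0.1220434308052063) 0.03747161850333214 172 0.10776650634696772
top ((0.5713267922401428, 0.1214497834444046), (0.11098308861255646, 0.0938434973359108), 5.743325710296631) 0.0835963400306835
```

Emit:
step_arm:
  delta_pos:
    - [0,-0.97,0]
    - [0,-0.97,0]
    - [0,-0.97,0]
    - [0,-0.97,0]
    - [0,-0.97,0]
    - [0,-0.97,0]
    - [0,-0.97,0]
    - [0,-0.97,0]
    - [0,-0.97,0]
    - [0,-0.97,0]
    - [0,-0.97,0]
    - [0,-0.97,0]
  turn: [0,0,0,0,0,0,0,0,0,0,0,0]

```text
time: 3.75
ee_pos: [0.5375, -0.1938, 0.2223]
eef_rot: [0.091, 0.996, 0.0, -0.0]
ft_force: [0.3, 0.2, -0.3]
width: 0.0871
grip_force: 0.0
```

Emit:
step_arm:
  delta_pos:
    - [0,-1,0]
    - [0,-1,0]
    - [0,-1,0]
    - [0,-1,0]
    - [0,0,0]
  turn: [0,0,0,0,0]

```text
time: 4.25
ee_pos: [0.5363, -0.2967, 0.2221]
eef_rot: [0.093, 0.996, -0.001, -0.001]
ft_force: [-0.5, 0.9, -0.7]
width: 0.0871
grip_force: 0.0
```

```bash
python3 - <<'E'
from h import *
a=snap('wrist','w2');s=read_state();print(s['time'],s['ee_pos'],s['eef_rot'])
print(w2px(a,[.538,-.356,.039]))
W=cloud(a)
m=(W[...,2]>.003)&(W[...,2]<.06)&(np.hypot(W[...,0]-.55,W[...,1]+.3)<.1)
print('plate',cv2.minAreaRect(W[m][:,:2].astype(np.float32)),m.sum())
g=m&(W[...,2]>.030);print('grip',cv2.minAreaRect(W[g][:,:2].astype(np.float32)),g.sum(),W[g][:,2].max())
E
```

```text
4.3 [ 0.53695003 -0.29462784  0.22206916] [ 9.23548558e-02  9.95725968e-01 -2.71545971e-04 -5.51427631e-04]
[223.84559607 196.66157611]
plate ((0.5306191444396973, -0.2999512851238251), (0.1356138437986374, 0.15811319649219513), 3.6395061016082764) 6452
grip ((0.5366634130477905, -0.35532644391059875), (0.01023796759545803, 0.04320274665951729), 78.91764068603516) 400 0.04171527854576962
```

View pics/w2.png

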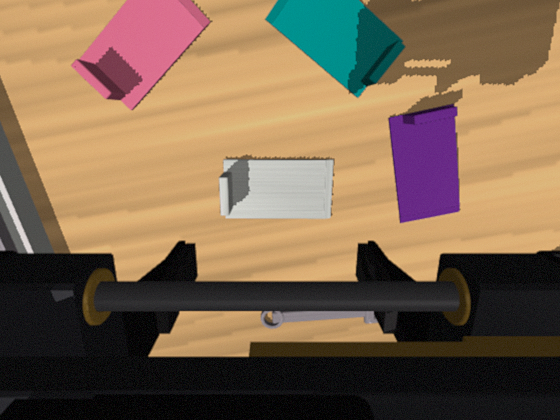

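The silver slide is at (278,188) with its grip at (225,192). The depth map puts the grip at (0.5367,-0.3553), aligned with the tool. Descending onto it.

Emit:
step_arm:
  delta_pos:
    - [0,-0.8,0]
    - [0,-0.8,0]
    - [0,-0.8,0]
    - [0,0,-0.95]
    - [0,0,-0.95]
    - [0,0,-0.95]
    - [0,0,-0.95]
    - [0,0,-0.95]
    - [0,0,-0.95]
    - [0,0,-0.95]
    - [0,0,-0.95]
    - [0,0,-0.6]
  turn: [0,0,0,0,0,0,0,0,0,0,0,0]

```text
time: 5.5
ee_pos: [0.5375, -0.351, 0.0155]
eef_rot: [0.09, 0.996, 0.001, -0.001]
ft_force: [-0.4, 0.2, 1.1]
width: 0.0867
grip_force: 0.0
```

Emit:
step_arm:
  delta_pos:
    - [0,0,-0.15]
    - [0,0,0]
  turn: [0,0]

```text
time: 5.7
ee_pos: [0.5379, -0.3526, 0.0138]
eef_rot: [0.091, 0.996, 0.0, -0.0]
ft_force: [0.5, -0.2, 0.2]
width: 0.087
grip_force: 0.0
```

Emit:
step_arm:
  delta_pos:
    - [-0.02,-0.1,-0.12]
    - [0,0,0]
  turn: [0,0]

```text
time: 5.9
ee_pos: [0.5375, -0.3563, 0.0116]
eef_rot: [0.091, 0.996, -0.0, 0.001]
ft_force: [-0.1, 0.8, 0.5]
width: 0.0869
grip_force: 0.0
```

Emit:
step_arm:
  delta_pos:
    - [0,0,0]
    - [0,0,0]
    - [0,0,0]
    - [0,0,0]
    - [0,0,0]
    - [0,0,0]
    - [0,0,0]
  turn: [0,0,0,0,0,0,0]
  grip: 1
  newtons: 50

```text
time: 6.6
ee_pos: [0.5372, -0.3555, 0.0108]
eef_rot: [0.091, 0.996, 0.0, -0.0]
ft_force: [0.6, 0.8, 0.3]
width: 0.0393
grip_force: 0.0
```

Emit:
step_arm:
  delta_pos:
    - [0,0,0]
    - [0,0,0]
    - [0,0,0]
    - [0,0,0]
    - [0,0,0]
    - [0,0,0]
    - [0,0,0]
  turn: [0,0,0,0,0,0,0]

```text
time: 7.3
ee_pos: [0.5372, -0.3556, 0.0108]
eef_rot: [0.091, 0.996, 0.0, -0.0]
ft_force: [-0.2, 0.6, -0.3]
width: 0.0095
grip_force: 50.0
```

Emit:
step_arm:
  delta_pos:
    - [0,0,0.4]
    - [0,0,0.8]
    - [0,0,0.8]
    - [0,0,0.8]
    - [0,0,0.4]
    - [0.1,0.5,0]
    - [0.2,0.9,0]
    - [0.2,0.9,0]
    - [0.2,0.9,0]
    - [0.2,0.9,0]
    - [0.2,0.9,0]
    - [0.2,0.9,0]
  turn: [0,0,0,0,0,0.2,0.2,0.2,0.2,0.2,0.2,0.2]

```text
time: 8.5
ee_pos: [0.5693, -0.2056, 0.0896]
eef_rot: [0.005, 1.0, 0.0, -0.001]
ft_force: [-0.0, 0.4, -1.6]
width: 0.0096
grip_force: 50.0
```

Emit:
step_arm:
  delta_pos:
    - [0.2,0.9,0]
    - [0.2,0.9,0]
    - [0.1,0.9,0]
    - [0.1,0.9,0]
    - [0,0.6,0]
    - [0,0,0]
    - [0,0,0]
  turn: [0.2,0.2,0.2,0.2,0.2,0.05,0]

```text
time: 9.2
ee_pos: [0.5846, -0.1035, 0.0909]
eef_rot: [-0.056, 0.998, -0.0, -0.0]
ft_force: [0.2, -1.1, -1.4]
width: 0.0096
grip_force: 50.0
```

```bash
python3 - <<'E'
from h import *
a=snap('wrist','w3');b=snap('scene','s3');t=snap('top','t3');s=read_state();print(s['time'],s['ee_pos'],s['eef_rot'],s['width'],s['ft_force'])
for n,c in [('w',a),('t',t),('s',b)]:
    W=cloud(c).reshape(-1,3);W=W[(W[:,0]>.45)&(W[:,0]<.7)]
    p=W[(W[:,1]<.045)&(W[:,1]>-.06)&(W[:,2]>.075)&(W[:,2]<.125)]
    print(n,len(p),np.median(p,0)); 
    if len(p)>20:
        print(cv2.minAreaRect(p[:,:2].astype(np.float32)), np.linalg.lstsq(np.c_[p[:,:2],np.ones(len(p))],p[:,2],rcond=None)[0])
    rim=W[(W[:,2]>.096)&(W[:,2]<.112)&(np.hypot(W[:,0]-.5617,W[:,1]-.122)<.042)]
    if len(rim)>5: print('rim',cv2.minEnclosingCircle(rim[:,:2].astype(np.float32)),len(rim))
B=cv2.cvtColor(b['image'],cv2.COLOR_RGB2BGR)[140:260,220:360]
A=cv2.cvtColor(a['image'],cv2.COLOR_RGB2BGR)
cv2.imwrite('pics/c3.png',np.hstack([cv2.resize(A,(400,300)),cv2.resize(B,(350,300),interpolation=3)]))
E
```

```text
9.35 [ 0.58447388 -0.10457979  0.09088095] [-5.48649305e-02  9.98493741e-01 -2.94578158e-04 -3.03430315e-05] 0.009465079754719009 [-0.18142572 -0.42685098 -1.23201646]
w 10617 [ 0.56013523 -0.01638778  0.08549723]
((0.5659629106521606, -0.02089563012123108), (0.05386946722865105, 0.08023238182067871), 6.117286682128906) [ 0.0076351  -0.01307501  0.08085197]
t 405 [ 0.57783465 -0.00076467  0.08335938]
((0.576056957244873, -0.021046821027994156), (0.07218209654092789, 0.07973263412714005), 5.5749101638793945) [-0.01236415 -0.01672195  0.09029346]
rim ((0.5620718598365784, 0.12175996601581573), 0.03732398524880409) 173
s 217 [ 0.59938318 -0.0159321   0.08394427]
((0.590612530708313, -0.01952970027923584), (0.04177829250693321, 0.0847228541970253), 5.625680923461914) [ 0.01861757 -0.01044932  0.07264899]
rim ((0.5594399571418762, 0.12169615179300308), 0.039301104843616486) 134
```

View pics/c3.png

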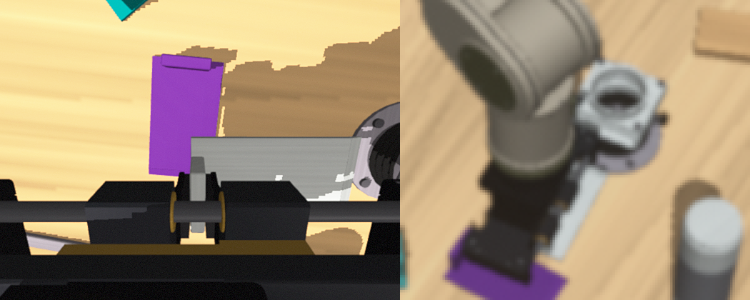

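The slide is held straight, about 1.3 mm too far towards −x, with its nose about 56 mm short of the mouth. I correct that and approach.

Emit:
step_arm:
  delta_pos:
    - [0.05,0,-0.17]
    - [0,0,-0.17]
    - [-0.05,0.45,0]
    - [-0.05,0.45,0]
    - [-0.05,0.45,0]
    - [-0.05,0.45,0]
    - [0,0,0]
    - [0,0,0]
  turn: [0,0,0,0,0,0,0,0]

```text
time: 10.15
ee_pos: [0.5811, -0.0577, 0.0825]
eef_rot: [-0.056, 0.998, -0.0, 0.0]
ft_force: [0.0, -0.6, -2.4]
width: 0.0096
grip_force: 50.0
```

```bash
python3 - <<'E'
from h import *
a=snap('wrist','w4');s=read_state();print(s['time'],s['ee_pos'],s['eef_rot'],s['ft_force'])
W=cloud(a).reshape(-1,3);d=np.array([-.1063,.9943]);l=np.array([-.9943,-.1063])
q=W[:,:2]-[.5617,.1218];X=q@d;Y=q@l
p=(X<-.052)&(X>-.15)&(W[:,2]>.068)&(W[:,2]<.085)&(abs(Y)<.05)
for x in np.arange(-.15,-.05,.01):
    k=p&(X>x)&(X<x+.01)
    if k.sum()>10: print(round(x,3),k.sum(),np.median(W[k,2]).round(4),Y[k].max().round(4),Y[k].min().round(4))
print('nose',X[p].max())
g=(X>-.047)&(X<.047)&(W[:,2]>.08)&(W[:,2]<.09)&(abs(Y)<.06)
for x in np.arange(-.05,.05,.01):
    k=g&(X>x)&(X<x+.01)
    if k.sum()>10: print('g',round(x,3),k.sum(),Y[k].max().round(4),np.median(W[k,2]).round(4))
cv2.imwrite('pics/c4.png',cv2.resize(cv2.cvtColor(a['image'],cv2.COLOR_RGB2BGR)[120:340,220:500],(764,600)))
E
```

```text
10.2 [ 0.58099983 -0.05835245  0.0824561 ] [-5.59465851e-02  9.98433750e-01 -1.37843200e-04  8.25188043e-05] [-0.20197532 -0.15215416 -1.53398371]
-0.15 1128 0.0773 0.0362 0.0012
-0.14 1135 0.0772 0.0361 0.0009
-0.13 1137 0.0772 0.0363 0.001
-0.12 1124 0.0772 0.0363 0.0013
-0.11 1248 0.0772 0.0363 -0.0068
-0.1 1512 0.0772 0.0365 -0.016
-0.09 1634 0.0772 0.0365 -0.0163
-0.08 1619 0.0772 0.0365 -0.016
-0.07 1392 0.0767 0.0366 -0.0166
-0.06 415 0.0746 0.0363 -0.0174
nose -0.055928210135925506
g -0.05 1172 0.0473 0.0849
g -0.04 910 0.0466 0.084
```

View pics/c4.png

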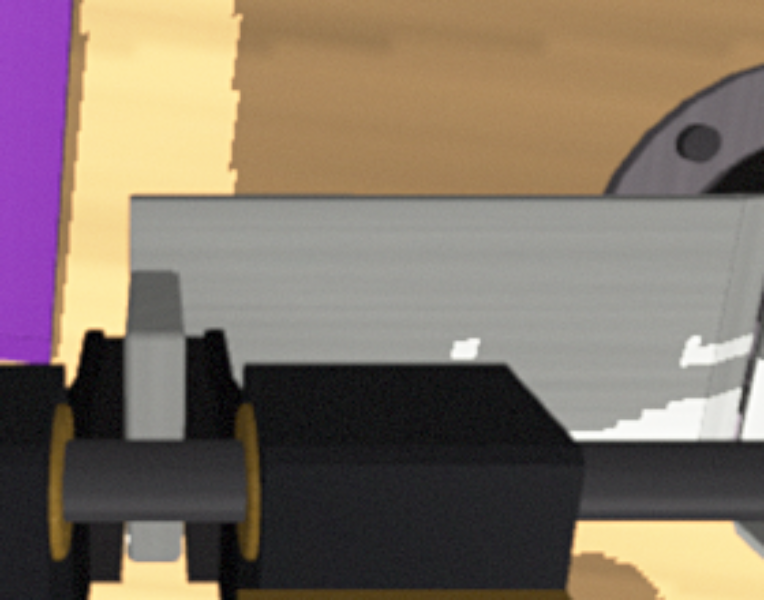

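The crop shows the plate level (top at z 0.077) and centred to about 0.5 mm, with the nose about 9 mm before the mouth. I lower it 1 mm and feed it in slowly.

Emit:
step_arm:
  delta_pos:
    - [0,0,-0.04]
    - [-0.02,0.2,0]
    - [-0.02,0.2,0]
    - [-0.02,0.2,0]
    - [-0.02,0.2,0]
    - [0,0,0]
  turn: [0,0,0,0,0,0]

```text
time: 10.8
ee_pos: [0.579, -0.0368, 0.0813]
eef_rot: [-0.057, 0.998, 0.0, -0.0]
ft_force: [0.6, 0.1, -2.3]
width: 0.0096
grip_force: 50.0
```

Emit:
step_arm:
  delta_pos:
    - [-0.02,0.15,0]
    - [-0.02,0.15,0]
    - [0,0,0]
  turn: [0,0,0]

```text
time: 11.1
ee_pos: [0.5778, -0.0302, 0.0812]
eef_rot: [-0.056, 0.998, -0.0, -0.0]
ft_force: [0.4, -1.3, -3.1]
width: 0.0098
grip_force: 50.0
```

Emit:
step_arm:
  delta_pos:
    - [-0.02,0.16,0]
    - [-0.02,0.16,0]
    - [0,0,0]
  turn: [0,0,0]

```text
time: 11.4
ee_pos: [0.5771, -0.0236, 0.0814]
eef_rot: [-0.056, 0.998, -0.001, 0.0]
ft_force: [0.6, -6.6, -1.7]
width: 0.0095
grip_force: 50.0
```

Emit:
step_arm:
  delta_pos:
    - [-0.02,0.16,0]
    - [0,0,0]
  turn: [0,0]

```text
time: 11.6
ee_pos: [0.5765, -0.0194, 0.0814]
eef_rot: [-0.056, 0.998, -0.001, 0.0]
ft_force: [1.7, -4.1, -2.0]
width: 0.0097
grip_force: 50.0
```

Emit:
step_arm:
  delta_pos:
    - [-0.01,0.2,0]
    - [-0.02,0.2,0]
    - [-0.02,0.2,0]
    - [-0.02,0.2,0]
  turn: [0,0,0,0]

```text
time: 12.0
ee_pos: [0.5746, 0.0005, 0.0812]
eef_rot: [-0.055, 0.998, -0.001, -0.0]
ft_force: [0.8, -5.6, -2.8]
width: 0.0099
grip_force: 50.0
```

Emit:
step_arm:
  delta_pos:
    - [-0.02,0.2,0]
    - [-0.02,0.2,0]
    - [-0.02,0.2,0]
    - [0,0,0]
  turn: [0,0,0,0]

```text
time: 12.4
ee_pos: [0.573, 0.0165, 0.0811]
eef_rot: [-0.056, 0.998, -0.0, -0.0]
ft_force: [0.6, -4.8, -2.9]
width: 0.0096
grip_force: 50.0
```

Emit:
step_arm:
  delta_pos:
    - [-0.02,0.2,0]
    - [-0.02,0.2,0]
    - [-0.02,0.2,0]
    - [0,0,0]
  turn: [0,0,0,0]

```text
time: 12.8
ee_pos: [0.5715, 0.032, 0.0811]
eef_rot: [-0.056, 0.998, 0.0, -0.0]
ft_force: [1.1, -3.5, -5.7]
width: 0.0097
grip_force: 50.0
```

Emit:
step_arm:
  delta_pos:
    - [-0.01,0.1,0]
    - [-0.01,0.1,0]
    - [0,0,0]
  turn: [0,0,0]

```text
time: 13.1
ee_pos: [0.571, 0.0367, 0.0812]
eef_rot: [-0.056, 0.998, 0.0, -0.0]
ft_force: [0.8, -4.3, -5.9]
width: 0.0094
grip_force: 50.0
```

Emit:
step_arm:
  delta_pos:
    - [-0.01,0.1,-0.01]
    - [0,0,0]
  turn: [0,0]

```text
time: 13.3
ee_pos: [0.5709, 0.0393, 0.081]
eef_rot: [-0.056, 0.998, 0.0, -0.0]
ft_force: [0.0, -4.4, -6.0]
width: 0.0095
grip_force: 50.0
```

Emit:
step_arm:
  delta_pos:
    - [-0.01,0.08,0]
    - [0,0,0]
  turn: [0,0]

```text
time: 13.5
ee_pos: [0.5707, 0.041, 0.0811]
eef_rot: [-0.056, 0.998, -0.0, -0.0]
ft_force: [0.9, -5.0, -4.1]
width: 0.0097
grip_force: 50.0
```

Emit:
step_arm:
  delta_pos:
    - [-0.01,0.08,0]
    - [0,0,0]
  turn: [0,0]

```text
time: 13.7
ee_pos: [0.5706, 0.0424, 0.0811]
eef_rot: [-0.056, 0.998, -0.0, 0.0]
ft_force: [0.8, -7.5, -4.6]
width: 0.0094
grip_force: 50.0
```

Emit:
step_arm:
  delta_pos:
    - [-0.01,0.08,0]
    - [0,0,0]
  turn: [0,0]

```text
time: 13.9
ee_pos: [0.5704, 0.0438, 0.0812]
eef_rot: [-0.056, 0.998, -0.001, 0.0]
ft_force: [-0.1, -8.3, -3.8]
width: 0.0097
grip_force: 50.0
```

Emit:
step_arm:
  delta_pos:
    - [-0.01,0.08,0]
    - [0,0,0]
  turn: [0,0]

```text
time: 14.1
ee_pos: [0.5702, 0.0452, 0.0812]
eef_rot: [-0.055, 0.998, -0.001, 0.0]
ft_force: [0.8, -9.6, -3.9]
width: 0.0096
grip_force: 50.0
```

Force rises at the cuff's own rate (1.2 N/mm), and the nose works out at about 85–86 mm past the mouth, so it is on the stop. I relax the cuff and open slightly.

Emit:
step_arm:
  delta_pos:
    - [0.01,-0.09,0]
    - [0.01,-0.09,0]
    - [0.01,-0.08,0]
    - [0,0,0]
  turn: [0,0,0,0]

```text
time: 14.5
ee_pos: [0.5707, 0.0401, 0.0811]
eef_rot: [-0.056, 0.998, 0.0, -0.0]
ft_force: [0.8, -3.5, -5.1]
width: 0.0096
grip_force: 50.0
```

Emit:
step_arm:
  delta_pos:
    - [0,0,0]
    - [0,0,0]
    - [0,0,0]
    - [0,0,0]
  turn: [0,0,0,0]
  grip: 0.68

```text
time: 14.9
ee_pos: [0.5711, 0.0416, 0.0816]
eef_rot: [-0.056, 0.998, 0.001, 0.001]
ft_force: [-0.6, -0.5, 0.2]
width: 0.0268
grip_force: 0.0
```

```bash
cat > m.py <<'E'
from h import *
import sys
n=sys.argv[1]
d=np.array([-.1063,.9943]);l=np.array([-.9943,-.1063]);s=read_state();print(s['time'],s['ee_pos'],s['ft_force'],s['width'])
for cam in ['wrist','top']:
    a=snap(cam,n+cam)
    W=cloud(a).reshape(-1,3);q=W[:,:2]-[.5617,.1218];X=q@d;Y=q@l
    rim=W[(W[:,2]>.096)&(W[:,2]<.106)&(np.hypot(X,Y)<.05)&(X>-.045)]
    if len(rim)>20: print(cam,'rim',cv2.minEnclosingCircle(rim[:,:2].astype(np.float32)))
    g=(abs(Y)<.023)&(X<-.07)&(X>-.125)&(W[:,2]>.100)&(W[:,2]<.113)
    if g.sum()>5: print('grip top X',X[g].min(),X[g].max(),'Y',Y[g].min(),Y[g].max(),g.sum())
    k=(abs(Y)<.034)&(X<-.035)&(X>-.09)&(W[:,2]>.07)&(W[:,2]<.09)
    print([(round(x,3),np.median(W[k&(X>x)&(X<x+.005),2]).round(4)) for x in np.arange(-.08,-.036,.005) if (k&(X>x)&(X<x+.005)).sum()>5])
cv2.imwrite('pics/%sc.png'%n,np.hstack([cv2.resize(cv2.cvtColor(load(n+'wrist')['image'],4),(400,300)),cv2.resize(cv2.cvtColor(a['image'],4)[180:240,205:285],(400,300),interpolation=3)]))
E
python3 m.py m1
```

```text
14.9 [0.57109959 0.04162921 0.08155455] [-0.56851545 -0.45459291  0.15119664] 0.026759175105490262
wrist rim ((0.5612610578536987, 0.1218181625008583), 0.03819722309708595)
grip top X -0.10478332033722892 -0.08117738369926535 Y -0.02280992177467541 0.022161943168149734 1655
[(np.float64(-0.08), np.float64(0.0756)), (np.float64(-0.075), np.float64(0.0756)), (np.float64(-0.07), np.float64(0.0756)), (np.float64(-0.065), np.float64(0.0756)), (np.float64(-0.06), np.float64(0.0756)), (np.float64(-0.055), np.float64(0.0755)), (np.float64(-0.05), np.float64(0.0766)), (np.float64(-0.045), np.float64(0.0845)), (np.float64(-0.04), np.float64(0.0839))]
top rim ((0.5584409236907959, 0.14853444695472717), 0.0248325876891613)
[]
```

The gate is back at rest, and the grip's inner face measures X = −0.081 as expected at home. I centre the fingers on the grip, then rise.

Emit:
step_arm:
  delta_pos:
    - [0.02,-0.15,0]
    - [0,0,0]
    - [0,0,0.2]
    - [0,0,0.6]
    - [0,0,0.8]
    - [0,0,0.9]
    - [0,0,0.9]
    - [0,-0.5,0.9]
    - [0,-0.9,0]
    - [0,-0.9,0]
    - [0,-0.5,0]
    - [0,0,0]
  turn: [0,0,0,0,0,0,0,0,0,0,0,0]

```text
time: 16.2
ee_pos: [0.5713, -0.0352, 0.1894]
eef_rot: [-0.054, 0.999, -0.0, 0.0]
ft_force: [0.3, 0.2, -0.2]
width: 0.0275
grip_force: 0.0
```

```bash
python3 m.py m2
```

```text
16.2 [ 0.57125343 -0.0351998   0.18942336] [ 0.32234854  0.17110714 -0.23436758] 0.027545030834986228
wrist rim ((0.5604195594787598, 0.12221451848745346), 0.03844240680336952)
grip top X -0.0915522955378011 -0.08085578054693413 Y -0.022077101407669858 0.02213752459141015 827
[(np.float64(-0.08), np.float64(0.0755)), (np.float64(-0.075), np.float64(0.0757)), (np.float64(-0.07), np.float64(0.0755)), (np.float64(-0.065), np.float64(0.0755)), (np.float64(-0.06), np.float64(0.0754)), (np.float64(-0.055), np.float64(0.0756)), (np.float64(-0.05), np.float64(0.077)), (np.float64(-0.045), np.float64(0.0846)), (np.float64(-0.04), np.float64(0.084))]
top rim ((0.5622672438621521, 0.12187333405017853), 0.037507303059101105)
[(np.float64(-0.05), np.float64(0.0856)), (np.float64(-0.045), np.float64(0.0829)), (np.float64(-0.04), np.float64(0.0824))]
```

View pics/m2c.png

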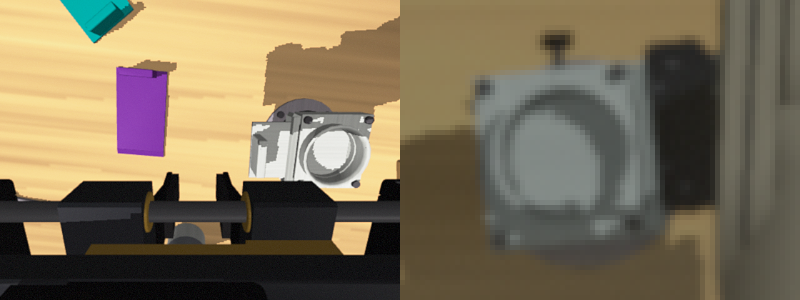

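The left panel shows the slide in the gate, with its grip at (262,150) and the bore shut by the plate. The right panel shows the port filled by the plate. By measurement the nose is about 84–85 mm past the mouth, and the robot is clear.

```bash
python3 -c "
from bench import *
print(close_job())"
```

```text
the job is handed in; nothing more can be done
None
```

The slide is in the gate and pushed against its stop, with the nose measured about 84–85 mm past the mouth and the port shut; it is let go, the robot is clear, and the job was handed in at about 16 s, with no verdict returned.

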